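# Make up a fixing kit and a measuring kit in the bench trays

## Robot

A 6-joint arm with a two-finger parallel gripper is mounted at the origin on a cart in front of the work surface, level with it; the furniture and walls round the work are solid. World frame = base frame: x ahead of the robot, y to its left, z up, the work surface at z = 0. Lengths are in mm, angles in rad, forces in N, time in s.
With the tool pointing down it reaches from about 350 to 875 mm from the base axis. Payload 4.2 kg.
Tool frame: the origin (TCP) lies midway between the tips of the shut fingers; the grasp point (between the pads) lies 19 mm behind it (arm.grasp_offset is the distance from the TCP to the grasp point, in mm); z points along the fingers, y is the line along which they close (so a half turn about z gives the same grasp; the last joint's range is limited). The gripper opens to 85 mm and grips with 20 to 120 N. Pads are 22 mm wide; open, the fingers measure 114 mm over their backs; the gripper's body (76 mm by 85 mm) begins 54 mm behind the grasp point. The pads swing forward as they close: fully open they stand 13 mm farther back than shut.
Start: joints at [1.422, 0.385, 0.008, 0, -1.194, -0.259], TCP at [247.836, 573.739, 231.312] pointing down, gripper open.
Joint ranges: [-3.14, 3.14], [-1.21, 2.06], [-1.07, 1.41], [-3.16, 2.05], [-2.99, -0.16], [-3.1, 3.1]. Speed limits (rad/s): [2.79, 2.79, 3.14, 3.14, 3.14, 3.14].

## Interface

Orientations are given as a unit quaternion [x, y, z, w].
In Python, from bench import arm gives the robot as it stands. The module is installed in compiled form; this text tells all that it offers.
- The arm moves only by the tool servo_tool, never from a script. Its argument "increments" is a list of rows, each a list of 7 numbers: the opening, from 0 (shut) to 1 (fully open), then the shift along the tool's x, y, z in m, then the turn, a rotation vector about the tool's x, y, z in degrees. In form: [[grip, x, y, z, ax, ay, az], ...]. A call has 1 to 12 rows; each row is the pose to reach, as a shift and turn from the pose commanded when the call began, along the tool's axes at that moment; what a row does not reach only later rows make up. A row lasts 1/8 s, in which the tool goes at most 62.5 mm and 10.7 degrees, less where a joint would pass 70% of its speed; a pose out of reach is approached as far as the arm can. A call with a gripper value outside its range is refused whole. The fingers move at their own pace and stop on an object; the grip force is fixed at half the most. Time passes only in rows, so rows that repeat a pose let the fingers close. It gives the time, the measured TCP pose, the force, the opening and the grip force at its end, in the units of the state.
- arm.read_state(): the state, without advancing time (a new reading comes with each control period).
- arm.get_image(name): name is "scene" or "top" or "wrist"; returns a dict with "color" (420x560x3 uint8, red, green, blue), "fx", "fy", "cx", "cy" (pixels), "rvec" (rotation vector, rad) and "tvec" (3), from world to camera coordinates, as OpenCV has them; the wrist camera has in their place "hand_eye" (4x4, takes a point from camera to tool coordinates, whose origin is the TCP and whose axes are the flange's). Camera axes: x right, y down, z forward; pixel columns grow to the right and rows downward; lengths in mm; the calibration is good to about 2 mm. A picture is of the moment at which its call begins: read the wrist's pose just before it. There is no depth.
- arm.job_done(): hands the job in; it is judged then, once.
Trained networks look in the newest picture that a camera, given by its name, has taken for a name from the list of things; names that differ only in an ending like _2 or _b are one class to them, and where a whole thing is asked for, a point or a joint stands for the part that bears it (a point fixed in the world has none). Each returns a list of dicts, best first, with "p" (0 to 1); they miss things now and then, are a little off and sometimes report something else, mostly with a low value. They report only what shows in the picture. A call takes as long as a camera call. They do not tell look-alikes from the thing itself.
- arm.look_for(camera, thing): "box" ([centre column, centre row, width, height] in pixels, round what is visible of it).
- arm.spot_point(camera, thing): "centre" ([column, row] in pixels: a listed point, or the origin of a listed thing).
The state is a dict: "clock": time; "joints": joint angles; "joint_vel": joint speeds; "joint_efforts": joint torques, N m; "position": TCP position; "ee_rot": TCP orientation; "contact_force": force on the tool from outside, world axes, zero at the start; "wrist_torque": the same for the moment, N m; "gripper_width": finger opening in mm; "grasp_force": force on a finger pad.
Only numpy, scipy, OpenCV 4.12 (cv2) and the standard library are available. Lean on these libraries where they do the work, as an engineer would, in place of code of your own. Each camera call takes 0.05 s, during which the arm holds its last target. There are 200 camera calls.

## Task

From the loose parts on the bench make up a fixing kit in the tray with three bays (the flange in the large bay, boss up; the hex bolt and the hex nut in the two small bays, one in each, either way round) and a measuring kit in the tray with two bays (the V-block in the larger bay, V up; the stepped shaft in the smaller). Every part ends flat on its bay's floor, bolt and shaft upright as they stood on the bench. Do not knock or shift the surface gauge.

Things in the scene. Friction and masses are not known exactly. Their poses are not given: they have to be found in the camera images.
- flange: Grey round steel flange, loose, 0.6 kg, lying flat: disc 85 mm across and 12 mm thick with four small holes and a bored round boss 43 mm across on its top, 30 mm high overall. Grip it by the boss (from 12 to 30 mm up). Origin at the centre of its underside, z up along the boss; its yaw means nothing.
- bolt: Dark steel hex bolt, loose, 0.2 kg, 93 mm tall, standing on its hexagonal head (30 mm across flats, 34 mm across corners, about 16 mm high) with the round shank, 20 mm across, pointing up. Grip the shank in its upper third; reckon with up to 24 mm there. Origin at the centre of the head's underside, z up along the shank.
- nut: Dark steel hex nut, loose, 70 g, lying flat: 30 mm across flats (along its own x; also at each 60 degrees from it), 34 mm across corners (along its own y), 20 mm high. Origin at the centre of its underside, z up.
- shaft: Bare steel stepped shaft, loose, 0.45 kg, 110 mm tall, standing on its thick end: 35 mm across at the foot (up to 30 mm), getting thinner in steps to about 19 mm at the top. Grip it in the upper third, where it measures 19 to 26 mm. Origin at the centre of its foot, z up along the shaft.
- v_block: Bare steel V-block, loose, 0.55 kg, 45 mm (own x) by 55 mm (own y) by 38 mm high, with a 90 degree V groove along its own x open to the top and about 20 mm deep. Grip it across the two plain side faces, 55 mm apart along its own y. Origin at the centre of its underside, z up.
- three_bay_tray: Low tray, cork floor, dark wood rails, three bays, fixed to the bench, 168 mm (own x) by 116 mm (own y). Origin at the centre of its underside. Floor 5 mm above the bench, tops of the 4 mm thick rails 13 mm. Large bay, 102 by 108 mm clear, centred at x = -29 mm, y = 0; two small bays, each 54 mm (x) by 52 mm (y) clear, centred at x = +53 mm, y = +28 mm and y = -28 mm.
- two_bay_tray: Low tray, cork floor, dark wood rails, two bays, fixed to the bench, 156 mm (own x) by 82 mm (own y). Origin at the centre of its underside. Floor 5 mm above the bench, tops of the 4 mm thick rails 13 mm. Larger bay 84 mm (x) by 74 mm (y) clear, centred at x = -32 mm, y = 0; smaller bay 60 mm (x) by 74 mm (y) clear, centred at x = +44 mm, y = 0.
- surface_gauge: Scribing block standing loose to the right of the work, a bystander to be left where it is: base 56 by 70 mm and 22 mm high, upright post 195 mm tall with a thin needle across it. Origin at the underside of the base, beneath the post.
There are look-alikes about, which are no part of the job. Leave any red look-alike of the bolt alone.

How it is judged:
By the outcome, as a careful person would: the job done as asked, in the order asked, and still so for the second after the job is handed in, with the robot touching nothing.
It also fails if it takes over 128 s, if anything falls off the work surface, if the arm or the gripper's body presses on something with over 40 N, if the wrist force passes 120 N, or if a joint passes its speed limit or range.

## Working session

There is one attempt and no reset: what is moved stays moved. The work goes in short steps, Python scripts to look and compute and a tool call to move; the robot and the scene stay as the last step left them, time stands still between calls to the robot, and variables do not carry over. Pictures are saved under pics/ and viewed, at most 14 in all, crops included, and the job is handed in when it is done.

Besides the shell and the picture viewer there is one more tool, called after "Emit:" as name(argument=value, ...), one argument or row to a line, values as JSON. servo_tool: Moves the arm, as the interface text tells. Its arguments: {"type":"object","properties":{"increments":{"type":"array","items":{"type":"array","items":{"type":"number"}}}},"required":["increments"]}

```bash
mkdir -p pics; cat > h.py <<'E'
import numpy as np, cv2
from scipy.spatial.transform import Rotation as R
from bench import arm
def cam(name):
    s=arm.read_state(); im=arm.get_image(name)
    K=np.array([[im['fx'],0,im['cx']],[0,im['fy'],im['cy']],[0,0,1.]])
    if name=='wrist':
        T=np.eye(4);T[:3,:3]=R.from_quat(s['ee_rot']).as_matrix();T[:3,3]=s['position']
        T=np.linalg.inv(T@np.array(im['hand_eye']))
    else:
        T=np.eye(4);T[:3,:3]=cv2.Rodrigues(np.array(im['rvec'],float))[0];T[:3,3]=np.array(im['tvec']).ravel()
    return im['color'],K,T
def ray(c,px,z):
    _,K,T=c; C=np.linalg.inv(T)
    d=C[:3,:3]@np.linalg.inv(K)@[px[0],px[1],1]; o=C[:3,3]
    return (o+d*(z-o[2])/d[2])[:2]
def proj(c,p):
    _,K,T=c; q=T[:3,:3]@np.array(p,float)+T[:3,3]; q=K@q; return q[:2]/q[2]
def save(img,n,s=1.4): cv2.imwrite('pics/'+n,cv2.resize(img[:,:,::-1],None,fx=s,fy=s,interpolation=cv2.INTER_CUBIC))
T=['flange','bolt','nut','shaft','v_block','three_bay_tray','two_bay_tray','surface_gauge']
E
python3 - <<'E'
from h import *
print(arm.read_state())
for n in ['top','scene']:
    c=cam(n); save(c[0],n+'0.png')
    print(n,np.linalg.inv(c[2])[:3,3].round())
    for t in T:
        for f in ['spot_point']:
            r=getattr(arm,f)(n,t)
            print(t,[(round(d['p'],2),np.round(d['centre']),ray(c,d['centre'],0).round()) for d in r[:4]])
E
```

```text
{'clock': 0.0, 'joints': array([ 1.42160550e+00,  3.85565442e-01,  6.62876530e-03, -5.03380916e-04,
       -1.19399328e+00, -2.58623704e-01]), 'joint_vel': array([-0.00134549,  0.00098325,  0.00044178, -0.00058879, -0.00055513,
        0.00143297]), 'joint_efforts': array([ 1.54796377e-03, -3.92292488e+01,  1.88398272e+01,  4.18598548e+00,
       -4.54592344e-03, -7.16492679e-06]), 'position': array([247.614081  , 573.22401571, 230.21671661]), 'ee_rot': array([ 9.79263453e-01, -2.02587997e-01, -1.75241211e-04,  1.07800937e-03]), 'contact_force': array([ 5.42652024e-01, -6.02349014e-02,  1.02435760e-04]), 'wrist_torque': array([ 0.04318989,  0.03276431, -0.0125388 ]), 'grasp_force': 0.0, 'gripper_width': 85.11609242701456}
top [ 414.  -76. 1440.]
flange [(0.7, array([263., 248.]), array([488.,   1.]))]
bolt [(0.71, array([159., 205.]), array([612., 316.])), (0.6, array([178., 188.]), array([662., 259.])), (0.17, array([352., 193.]), array([ 654., -263.]))]
nut [(0.58, array([293., 194.]), array([647., -84.]))]
shaft [(0.46, array([235., 190.]), array([659.,  89.]))]
v_block [(0.61, array([353., 194.]), array([ 651., -263.]))]
three_bay_tray []
two_bay_tray [(0.97, array([171., 241.]), array([504., 275.]))]
surface_gauge [(0.9, array([411., 224.]), array([ 562., -435.]))]
scene [-190. -569.  598.]
flange [(0.61, array([229., 227.]), array([492.,   7.]))]
bolt [(0.61, array([197., 176.]), array([669., 263.])), (0.53, array([172., 178.]), array([624., 326.]))]
nut [(0.43, array([292., 213.]), array([ 626., -101.]))]
shaft [(0.66, array([236., 190.]), array([655., 104.]))]
v_block [(0.93, array([351., 225.]), array([ 651., -259.]))]
three_bay_tray [(0.79, array([311., 257.]), array([ 486., -230.]))]
two_bay_tray []
surface_gauge [(0.88, array([411., 268.]), array([ 558., -437.]))]
```

View pics/top0.png

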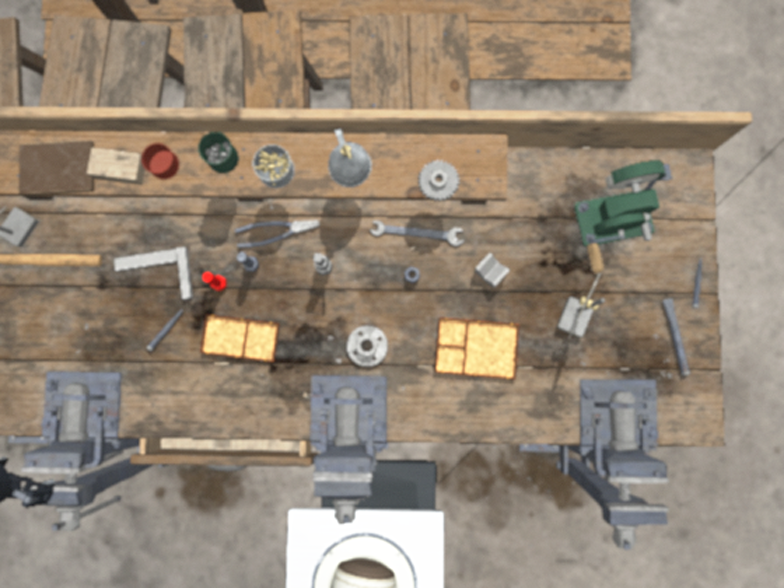

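View pics/scene0.png

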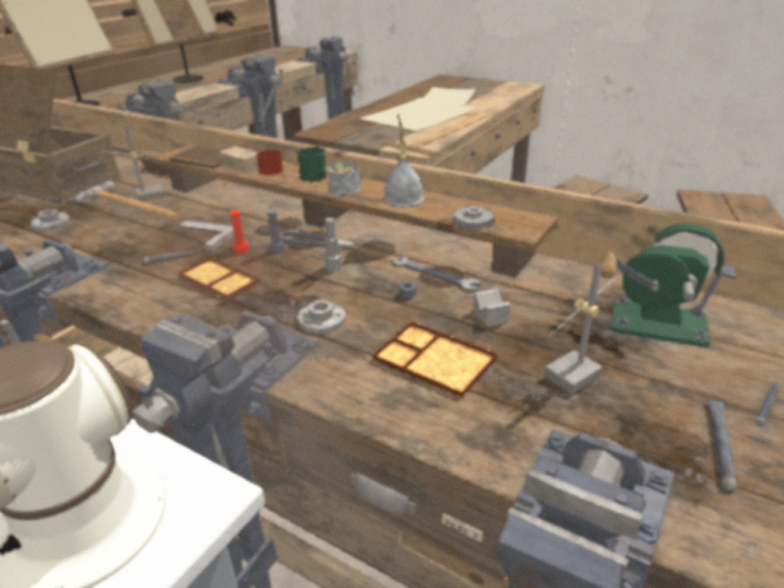

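The top view shows the two-bay tray (column 171, row 241, large bay on the left, at +y) and the flange (263, 248). The three-bay tray is at about (340, 249) with its large bay on the right. The nut is at (293, 194), the V-block at (353, 194) and the shaft at (230, 188). The dark bolt is at (177, 187) and the red look-alike at (153, 200). The scene view agrees with this, and also shows the vise next to the flange.

```bash
cat >> h.py <<'E'
def mv(x,y,z,yaw,ps=None):
    """increment (m,deg) from measured pose to a tool-down pose with tool x at yaw (deg)"""
    s=arm.read_state(); p=np.array(s['position']); Rt=R.from_quat(s['ee_rot'])
    Rg=R.from_matrix(np.array([[np.cos(np.radians(yaw)),np.sin(np.radians(yaw)),0],[np.sin(np.radians(yaw)),-np.cos(np.radians(yaw)),0],[0,0,-1]]))
    d=Rt.inv().apply(np.array([x,y,z])-p)/1000; a=np.degrees((Rt.inv()*Rg).as_rotvec())
    print('mv',(x,y,z,yaw),d.round(4),a.round(1))
E
python3 - <<'E'
from h import *
im=arm.get_image('wrist');print(np.round(im['hand_eye'],3),im['fx'],im['cx'],im['cy'])
mv(430,-110,330,0)
E
```

```text
[[ 0.00000e+00 -9.44000e-01 -3.29000e-01  8.56060e+01]
 [ 1.00000e+00  1.00000e-03 -2.00000e-03 -8.52000e-01]
 [ 2.00000e-03 -3.29000e-01  9.44000e-01 -1.43768e+02]
 [ 0.00000e+00  0.00000e+00  0.00000e+00  1.00000e+00]] 329.4982017663666 276.57135938330543 208.42261572335147
mv (430, -110, 330, 0) [ 0.4384  0.5554 -0.0987] [ -0.    0.  -23.4]
```

Emit:
servo_tool(
  increments=[
    [1, 0.558, 0.504, -0.099, 0, 0, -23.4],
    [1, 0.558, 0.504, -0.099, 0, 0, -23.4],
    [1, 0.558, 0.504, -0.099, 0, 0, -23.4],
    [1, 0.558, 0.504, -0.099, 0, 0, -23.4],
    [1, 0.558, 0.504, -0.099, 0, 0, -23.4],
    [1, 0.558, 0.504, -0.099, 0, 0, -23.4],
    [1, 0.558, 0.504, -0.099, 0, 0, -23.4],
    [1, 0.558, 0.504, -0.099, 0, 0, -23.4],
    [1, 0.558, 0.504, -0.099, 0, 0, -23.4],
    [1, 0.558, 0.504, -0.099, 0, 0, -23.4],
    [1, 0.558, 0.504, -0.099, 0, 0, -23.4],
    [1, 0.558, 0.504, -0.099, 0, 0, -23.4],
  ],
)

```text
clock: 2.45
position: [557.3, -104.7, 329.8]
ee_rot: [1.0, 0.0, 0.0, -0.0]
contact_force: [0.7, 0.8, -0.3]
gripper_width: 85.2
grasp_force: 0.0
```

Emit:
servo_tool(
  increments=[
    [1, 0, 0, 0, 0, 0, 0],
    [1, 0, 0, 0, 0, 0, 0],
    [1, 0, 0, 0, 0, 0, 0],
    [1, 0, 0, 0, 0, 0, 0],
  ],
)

```text
clock: 2.95
position: [556.5, -101.5, 329.6]
ee_rot: [1.0, 0.001, 0.0, -0.0]
contact_force: [0.6, -0.2, -0.4]
gripper_width: 85.0
grasp_force: 0.0
```

```bash
python3 - <<'E'
from h import *
s=arm.read_state();print(s['clock'],s['position'],s['joints'].round(2))
c=cam('wrist'); save(c[0],'w1.png')
for t in T:
    r=arm.spot_point('wrist',t)
    print(t,[(round(d['p'],2),np.round(d['centre']),ray(c,d['centre'],0).round()) for d in r[:4]])
mv(488,1,130,0)
E
```

```text
2.95 [ 556.4810614  -101.48044323  329.55160147] [ 0.11  0.23  0.03 -0.   -1.37  1.47]
flange [(0.91, array([208., 198.]), array([494.,   3.]))]
bolt [(0.94, array([12., 76.]), array([664., 254.]))]
nut [(0.54, array([267.,  93.]), array([643., -86.]))]
shaft [(0.92, array([127.,  77.]), array([664., 101.]))]
v_block [(0.78, array([394.,  85.]), array([ 655., -257.]))]
three_bay_tray [(0.98, array([362., 200.]), array([ 492., -228.]))]
two_bay_tray [(0.72, array([ 26., 193.]), array([501., 275.]))]
surface_gauge [(0.59, array([511., 150.]), array([ 568., -435.]))]
mv (488, 1, 130, 0) [-0.0687 -0.1036  0.1992] [-0.  0.  0.]
```

View pics/w1.png

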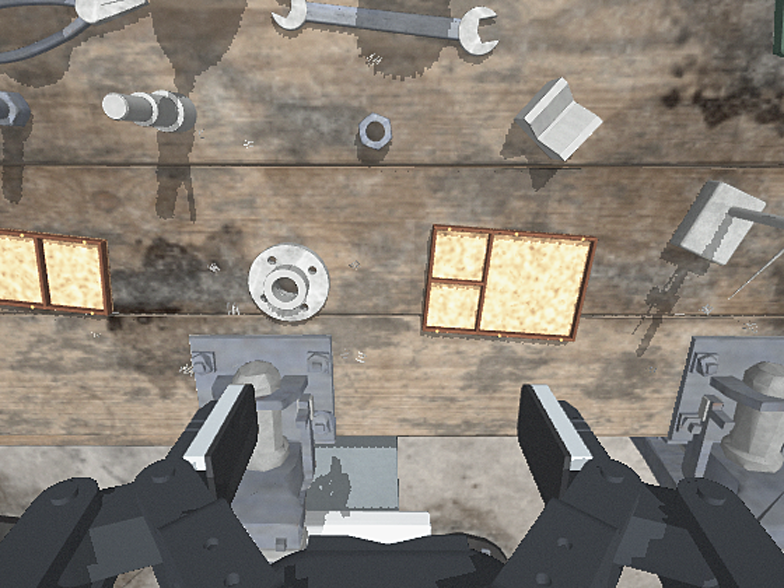

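The wrist view shows the flange at about (206, 203), with the vise base right below it. The three-bay tray's corners (px) are (310,161), (426,170), (409,244) and (301,236), with the small bays on the left. The nut is at (267, 94), and the V-block at (401, 85) is turned about 45°.

```bash
python3 - <<'E'
from h import *
c=cam('wrist')
print('flange',ray(c,(287.5/1.4,286/1.4),30),ray(c,(288.5/1.4,283/1.4),12))
q=np.array([[434,226],[597,238],[573,342],[422,330]])/1.4
P=np.array([ray(c,p,13) for p in q]);print(P.round(1),P.mean(0))
e=P[0]+P[3]-P[1]-P[2];f=P[0]+P[1]-P[2]-P[3]
print('sizes',np.linalg.norm(e)/2,np.linalg.norm(f)/2,'x-dir',np.degrees(np.arctan2(e[1],e[0])),'y-dir alt',np.degrees(np.arctan2(f[1],f[0])))
print('nut',ray(c,(375/1.4,132/1.4),20))
# vblock: top-ridge pts & side edges
for p in [(560,79),(603,121),(566,160),(525,120)]: print(ray(c,np.array(p)/1.4,38))
mv(490,3,120,0)
E
```

```text
flange [ 4.94935339e+02 -4.34665760e-01] [492.26032732   2.41067717]
[[ 553.1 -148.3]
 [ 541.1 -313.9]
 [ 425.1 -305.1]
 [ 439.1 -139.2]] [ 489.58716039 -226.64164223]
sizes 166.23096263683104 115.33041736671488 x-dir 85.50213876501752 y-dir alt -4.481351938663765
nut [642.3537127  -89.89335033]
[ 685.58483834 -249.78458007]
[ 651.75168917 -291.95216278]
[ 618.52843508 -263.52403414]
[ 652.51401578 -222.97348522]
mv (490, 3, 120, 0) [-0.0667 -0.1057  0.2092] [-0.  0.  0.]
```

Emit:
servo_tool(
  increments=[
    [1, -0.063, -0.102, 0.1, 0, 0, 0],
    [1, -0.063, -0.102, 0.1, 0, 0, 0],
    [1, -0.063, -0.102, 0.1, 0, 0, 0],
    [1, -0.063, -0.102, 0.21, 0, 0, 0],
    [1, -0.063, -0.102, 0.21, 0, 0, 0],
    [1, -0.063, -0.102, 0.21, 0, 0, 0],
    [1, -0.063, -0.102, 0.21, 0, 0, 0],
  ],
)

```text
clock: 4.32
position: [495.4, -0.5, 121.0]
ee_rot: [1.0, 0.001, 0.002, -0.0]
contact_force: [0.3, 0.8, -0.2]
gripper_width: 85.5
grasp_force: 0.0
```

```bash
python3 - <<'E'
from h import *
s=arm.read_state();print(s['clock'],s['position'])
c=cam('wrist'); save(c[0],'w2.png')
r=arm.spot_point('wrist','flange')
print([(round(d['p'],2),np.round(d['centre']),ray(c,d['centre'],0).round(1)) for d in r[:4]])
g=cv2.medianBlur(cv2.cvtColor(c[0],cv2.COLOR_RGB2GRAY),3)
h=cv2.HoughCircles(g,cv2.HOUGH_GRADIENT,1.5,10,param1=120,param2=40,minRadius=15,maxRadius=90)
if h is not None:
  for x,y,rr in h[0][:6]: print(x,y,rr,ray(c,(x,y),30).round(1),ray(c,(x,y),12).round(1))
E
```

```text
4.325 [ 4.95356852e+02 -4.82397563e-01  1.20996980e+02]
[(0.93, array([272., 208.]), array([490.4,   4.3]))]
272.25 209.25 50.699997 [499.4   3.7] [493.2   4. ]
230.25 317.25 80.850006 [402.1  39.7] [388.4  42.7]
320.25 326.25 77.55 [393.1 -37.3] [378.7 -40.2]
218.25 311.25 80.850006 [408.1  49.6] [394.8  53.4]
309.75 326.25 85.8 [393.  -28.3] [378.7 -30.4]
218.25 321.75 72.600006 [397.4  50.2] [383.4  54. ]
```

View pics/w2.png

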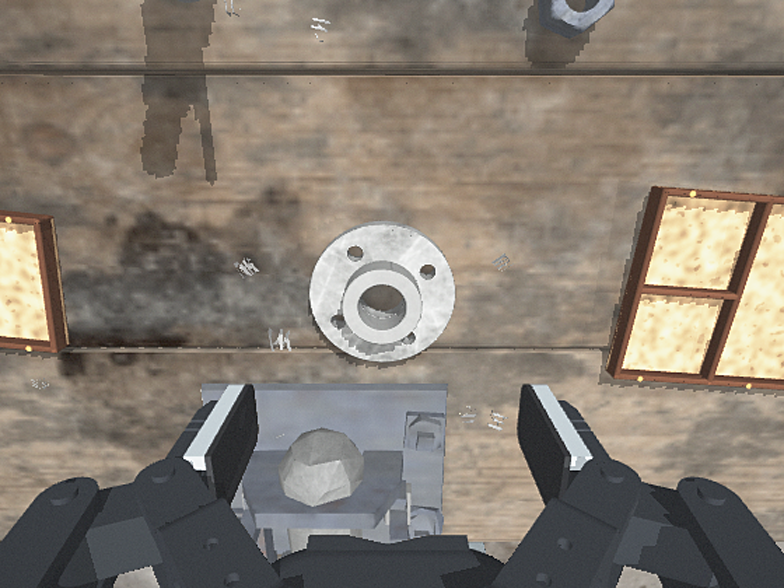

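The flange sits centrally between the fingers, with the boss top at about (273, 218) and the fingers clear of the vise. I'm descending to grip the boss.

Emit:
servo_tool(
  increments=[
    [1, -0.003, -0.004, 0.04, 0, 0, 0],
    [1, -0.003, -0.004, 0.08, 0, 0, 0],
    [1, -0.003, -0.004, 0.1, 0, 0, 0],
    [1, -0.003, -0.004, 0.108, 0, 0, 0],
    [1, -0.003, -0.004, 0.108, 0, 0, 0],
    [1, -0.003, -0.004, 0.108, 0, 0, 0],
  ],
)

```text
clock: 5.18
position: [491.8, 3.6, 12.5]
ee_rot: [1.0, 0.0, 0.001, -0.0]
contact_force: [-0.2, 0.6, 0.3]
gripper_width: 85.6
grasp_force: 0.0
```

Emit:
servo_tool(
  increments=[
    [0.3, 0, 0, 0, 0, 0, 0],
    [0.3, 0, 0, 0, 0, 0, 0],
    [0.3, 0, 0, 0, 0, 0, 0],
    [0.3, 0, 0, 0, 0, 0, 0],
    [0.3, 0, 0, 0, 0, 0, 0],
    [0.3, 0, 0, 0, 0, 0, 0],
  ],
)

```text
clock: 5.92
position: [490.9, 3.1, 12.1]
ee_rot: [1.0, 0.001, 0.0, 0.0]
contact_force: [-0.7, -0.4, 6.5]
gripper_width: 40.6
grasp_force: 59.9
```

Emit:
servo_tool(
  increments=[
    [0.3, 0, 0, -0.02, 0, 0, 0],
    [0.3, 0, 0, -0.05, 0, 0, 0],
    [0.3, 0, 0, -0.1, 0, 0, 0],
    [0.3, 0, 0, -0.12, 0, 0, 0],
    [0.3, 0, 0, -0.12, 0, 0, 0],
    [0.3, 0, 0, -0.12, 0, 0, 0],
  ],
)

```text
clock: 6.68
position: [489.0, 3.0, 129.4]
ee_rot: [1.0, -0.0, -0.002, 0.0]
contact_force: [0.1, -0.2, -5.0]
gripper_width: 40.9
grasp_force: 62.2
```

```bash
python3 - <<'E'
from h import *
c=cam('wrist'); save(c[0],'w3.png',1.2)
print(arm.read_state()['contact_force'],arm.read_state()['position'])
mv(487,-255,90,0)
E
```

```text
[ 0.25090819  0.79353656 -4.95371651] [489.08467346   2.9685898  129.27010272]
mv (487, -255, 90, 0) [-0.0019  0.2579  0.0395] [ 0.   0.2 -0. ]
```

View pics/w3.png

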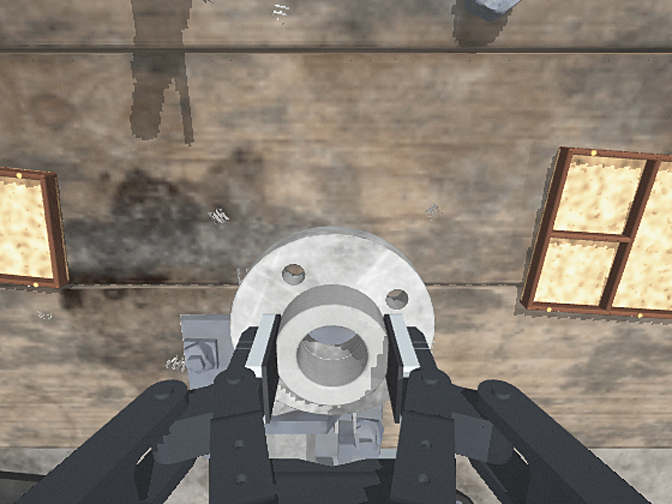

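The flange is held level by the boss and clear of the bench. I'm carrying it over the large bay.

Emit:
servo_tool(
  increments=[
    [0.3, 0, 0.03, 0, 0, 0, 0],
    [0.3, 0, 0.08, 0, 0, 0, 0],
    [0.3, 0, 0.13, 0, 0, 0, 0],
    [0.3, 0, 0.18, 0, 0, 0, 0],
    [0.3, 0, 0.22, 0, 0, 0, 0],
    [0.3, -0.002, 0.25, 0, 0, 0, 0],
    [0.3, -0.002, 0.258, 0, 0, 0, 0],
    [0.3, -0.002, 0.258, 0, 0, 0, 0],
    [0.3, -0.002, 0.258, 0, 0, 0, 0],
    [0.3, -0.002, 0.258, 0, 0, 0, 0],
  ],
)

```text
clock: 7.98
position: [488.9, -253.8, 131.2]
ee_rot: [1.0, 0.001, -0.0, -0.0]
contact_force: [0.2, -0.0, -4.3]
gripper_width: 40.9
grasp_force: 62.3
```

```bash
python3 - <<'E'
from h import *
c=cam('wrist'); save(c[0],'w4.png')
p=arm.read_state()['position'];print(p)
print('boss top',ray(c,(334/1.2,344/1.2),p[2]+18))
E
```

```text
[ 488.95559331 -253.87717538  131.27025907]
boss top [ 494.77242482 -253.85405021]
```

View pics/w4.png

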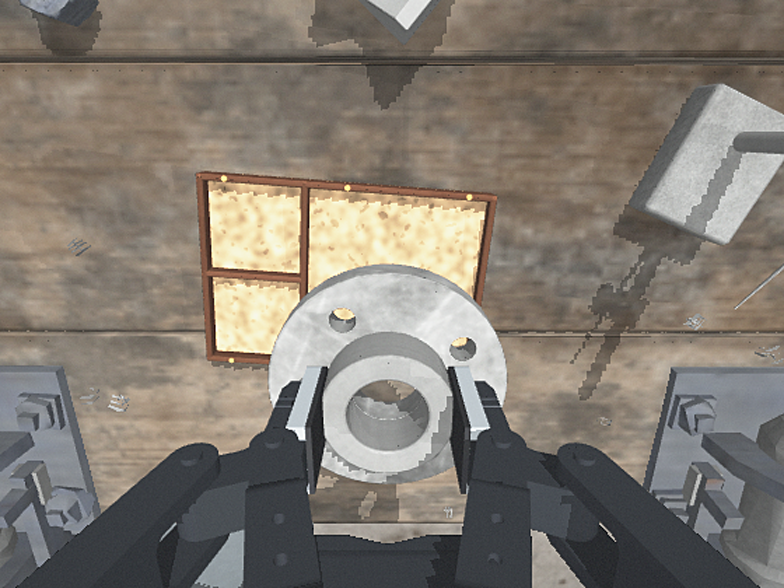

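```bash
python3 - <<'E'
from h import *
c=cam('wrist')
P=[ray(c,np.array(q)/1.4,13) for q in [(198,173),(496,197),(209,361)]]
print(P); u=P[0]-P[1];u/=np.linalg.norm(u)
print(u,(P[1]+P[2])/2)
mv(484,-255.5,30,0)
E
```

```text
[array([ 553.05743511, -148.28695165]), array([ 540.36821867, -313.86268065]), array([ 437.06975085, -139.92684024])]
[0.07641287 0.99707626] [ 488.71898476 -226.89476045]
mv (484, -255.5, 30, 0) [-0.005   0.0015  0.1013] [-0.  -0.   0.1]
```

Emit:
servo_tool(
  increments=[
    [0.3, -0.005, 0.002, 0.03, 0, 0, 0],
    [0.3, -0.005, 0.002, 0.06, 0, 0, 0],
    [0.3, -0.005, 0.002, 0.09, 0, 0, 0],
    [0.3, -0.005, 0.002, 0.105, 0, 0, 0],
    [0.3, -0.005, 0.002, 0.11, 0, 0, 0],
    [0.3, -0.005, 0.002, 0.112, 0, 0, 0],
    [0.3, -0.005, 0.002, 0.112, 0, 0, 0],
  ],
)

```text
clock: 8.95
position: [484.5, -256.8, 20.1]
ee_rot: [1.0, 0.0, 0.001, 0.0]
contact_force: [-0.2, -0.3, -4.6]
gripper_width: 41.0
grasp_force: 62.4
```

Emit:
servo_tool(
  increments=[
    [0.3, 0, 0, 0.0015, 0, 0, 0],
    [0.3, 0, 0, 0.0025, 0, 0, 0],
    [0.3, 0, 0, 0.0025, 0, 0, 0],
    [0.3, 0, 0, 0.0025, 0, 0, 0],
  ],
)

```text
clock: 9.45
position: [484.1, -256.8, 17.2]
ee_rot: [1.0, 0.0, 0.0, 0.0]
contact_force: [-0.0, 0.9, 1.1]
gripper_width: 41.1
grasp_force: 62.6
```

Emit:
servo_tool(
  increments=[
    [0.8, 0, 0, 0, 0, 0, 0],
    [0.8, 0, 0, 0, 0, 0, 0],
    [0.8, 0, 0, 0, 0, 0, 0],
    [1, 0, 0, -0.01, 0, 0, 0],
    [1, 0, 0, -0.04, 0, 0, 0],
    [1, 0, 0, -0.1, 0, 0, 0],
    [1, 0, 0, -0.16, 0, 0, 0],
    [1, 0, 0, -0.24, 0, 0, 0],
    [1, 0, 0, -0.24, 0, 0, 0],
  ],
)

```text
clock: 10.58
position: [485.5, -257.4, 263.0]
ee_rot: [1.0, 0.001, 0.005, 0.002]
contact_force: [-0.5, 0.1, -0.7]
gripper_width: 85.4
grasp_force: 0.0
```

Emit:
servo_tool(
  increments=[
    [1, 0.2, -0.49, 0, 0, 0, 0],
    [1, 0.2, -0.49, 0, 0, 0, 0],
    [1, 0.2, -0.49, 0, 0, 0, 0],
    [1, 0.2, -0.49, 0, 0, 0, 0],
    [1, 0.2, -0.49, 0, 0, 0, 0],
    [1, 0.2, -0.49, 0, 0, 0, 0],
    [1, 0.2, -0.49, 0, 0, 0, 0],
    [1, 0.2, -0.49, 0, 0, 0, 0],
    [1, 0.2, -0.49, 0, 0, 0, 0],
    [1, 0.2, -0.49, 0, 0, 0, 0],
    [1, 0.2, -0.49, 0, 0, 0, 0],
    [1, 0.2, -0.49, 0, 0, 0, 0],
  ],
)

```text
clock: 12.08
position: [683.4, 232.2, 257.6]
ee_rot: [1.0, -0.0, 0.0, -0.0]
contact_force: [0.4, 0.4, -0.4]
gripper_width: 85.2
grasp_force: 0.0
```

```bash
python3 - <<'E'
from h import *
s=arm.read_state();print(s['clock'],s['position'],s['joints'].round(2))
c=cam('wrist'); save(c[0],'w5.png')
for t in ['bolt','shaft','two_bay_tray']:
    r=arm.spot_point('wrist',t)
    print(t,[(round(d['p'],2),np.round(d['centre']),ray(c,d['centre'],0).round(1)) for d in r[:4]])
c=cam('top')
r=arm.spot_point('top','flange')
print([(round(d['p'],2),np.round(d['centre']),ray(c,d['centre'],5).round(1)) for d in r[:4]])
E
```

```text
12.075 [683.35335402 232.21587093 257.59770287] [ 0.55  0.54  0.33  0.   -1.36  1.02]
bolt [(0.98, array([258., 183.]), array([663.9, 256.5])), (0.17, array([381., 186.]), array([660.7, 101.7]))]
shaft [(0.87, array([385., 187.]), array([659.1,  96.8]))]
two_bay_tray [(0.94, array([249., 296.]), array([499. , 273.2]))]
[(0.65, array([352., 253.]), array([ 475.7, -259.9]))]
```

View pics/w5.png

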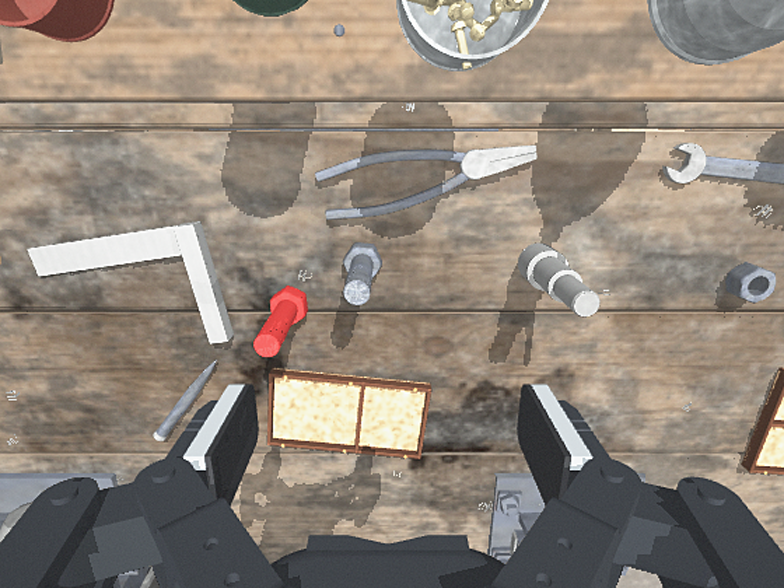

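The dark bolt's top is at about (255, 209), with the red one to its left (top at about (191, 245)). The shaft's top is at (419, 216). The two-bay tray's corners are (193,264), (309,274), (301,327) and (192,319), with the large bay on the left.

```bash
python3 - <<'E'
from h import *
c=cam('wrist')
f=lambda x,y,z: print((x,y,z),ray(c,(x/1.4,y/1.4),z).round(1))
f(357,292,93);f(586,302,110);f(755,285,20);f(267,343,93);f(290,300,8);f(300,130,0);f(300,105,0)
q=np.array([[270,370],[432,384],[422,458],[269,446]])/1.4
P=np.array([ray(c,p,13) for p in q]);print(P.round(1),P.mean(0))
e=P[1]+P[2]-P[0]-P[3]
print('size',np.linalg.norm(e)/2,'xdir',np.degrees(np.arctan2(e[1],e[0])))
mv(664,255,130,-60)
E
```

```text
(357, 292, 93) [662.4 255.3]
(586, 302, 110) [661.4 100.4]
(755, 285, 20) [643.9 -85.1]
(267, 343, 93) [622.7 322.3]
(290, 300, 8) [625.2 322.3]
(300, 130, 0) [770.7 305.7]
(300, 105, 0) [789.8 304.5]
[[556.5 344.9]
 [541.6 191.2]
 [456.1 198.7]
 [470.4 353.1]] [506.12370072 271.985173  ]
size 154.74667245479156 xdir -95.40287190918073
mv (664, 255, 130, -60) [-0.0195 -0.0219  0.1269] [-0. -0. 60.]
```

Emit:
servo_tool(
  increments=[
    [1, -0.02, -0.023, 0.02, 0, 0, 60],
    [1, -0.02, -0.023, 0.06, 0, 0, 60],
    [1, -0.02, -0.023, 0.11, 0, 0, 60],
    [1, -0.02, -0.023, 0.128, 0, 0, 60],
    [1, -0.02, -0.023, 0.128, 0, 0, 60],
    [1, -0.02, -0.023, 0.128, 0, 0, 60],
    [1, -0.02, -0.023, 0.128, 0, 0, 60],
    [1, -0.02, -0.023, 0.128, 0, 0, 60],
    [1, -0.02, -0.023, 0.128, 0, 0, 60],
  ],
)

```text
clock: 13.55
position: [663.5, 256.4, 128.8]
ee_rot: [0.866, -0.499, 0.0, -0.0]
contact_force: [0.5, -0.8, -0.1]
gripper_width: 85.4
grasp_force: 0.0
```

```bash
python3 - <<'E'
from h import *
s=arm.read_state();print(s['clock'],s['position'],s['joints'].round(2))
c=cam('wrist'); save(c[0],'w6.png',1.2)
r=arm.spot_point('wrist','bolt')
print([(round(d['p'],2),np.round(d['centre']),ray(c,d['centre'],0).round(1)) for d in r[:4]],proj(c,(663,255.5,93))*1.2)
mv(663,255.5,57,-60)
E
```

```text
13.55 [663.53958668 256.40183482 128.79785378] [ 0.6   0.6   0.11 -0.   -1.08 -0.07]
[(0.8, array([283., 277.]), array([620.2, 322.6])), (0.59, array([280., 198.]), array([661.7, 256.4]))] [336.54294885 291.2156753 ]
mv (663, 255.5, 57, -60) [0.0005 0.0009 0.0718] [-0.   0.   0.1]
```

View pics/w6.png

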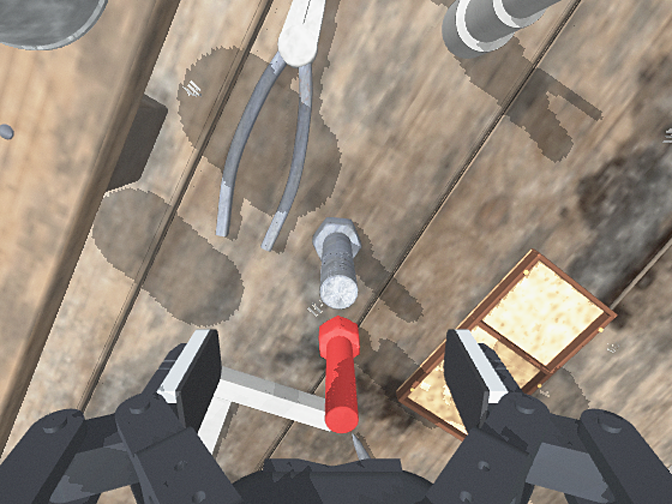

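The dark bolt's top is at (281, 243), as predicted and between the fingers; the red one is well behind and clear.

Emit:
servo_tool(
  increments=[
    [1, 0.001, 0.001, 0.03, 0, 0, 0],
    [1, 0.001, 0.001, 0.06, 0, 0, 0],
    [1, 0.001, 0.001, 0.072, 0, 0, 0],
    [1, 0.001, 0.001, 0.072, 0, 0, 0],
    [0.1, 0.001, 0.001, 0.072, 0, 0, 0],
    [0.1, 0.001, 0.001, 0.072, 0, 0, 0],
    [0.1, 0.001, 0.001, 0.072, 0, 0, 0],
    [0.1, 0.001, 0.001, 0.072, 0, 0, 0],
    [0.1, 0.001, 0.001, 0.072, 0, 0, 0],
    [0.1, 0.001, 0.001, 0.072, 0, 0, 0],
    [0.1, 0.001, 0.001, 0.072, 0, 0, 0],
  ],
)

```text
clock: 15.02
position: [663.5, 255.2, 57.6]
ee_rot: [0.866, -0.5, 0.0, -0.0]
contact_force: [-0.6, -0.4, 5.7]
gripper_width: 21.8
grasp_force: 58.6
```

Emit:
servo_tool(
  increments=[
    [0.1, 0, 0, -0.02, 0, 0, 0],
    [0.1, 0, 0, -0.06, 0, 0, 0],
    [0.1, 0, 0, -0.12, 0, 0, 0],
    [0.1, 0, 0, -0.16, 0, 0, 0],
    [0.1, 0, 0, -0.18, 0, 0, 0],
    [0.1, 0, 0, -0.18, 0, 0, 0],
  ],
)

```text
clock: 15.78
position: [663.8, 255.4, 239.2]
ee_rot: [0.866, -0.5, 0.001, -0.002]
contact_force: [0.3, -0.1, -1.4]
gripper_width: 21.9
grasp_force: 58.7
```

```bash
python3 - <<'E'
from h import *
print(arm.read_state()['joints'].round(2))
mv(493.8-2.2-26,-172,235,-60)
mv(493.8-2.2-26,-172,235,0)
mv(493.8+26,-176,235,-60)
E
```

```text
[ 0.59  0.53  0.26  0.   -1.3  -0.07]
mv (465.6, -172, 235, -60) [0.2708 0.3855 0.0024] [-0.3  0.   0. ]
mv (465.6, -172, 235, 0) [0.2708 0.3855 0.0024] [ -0.2  -0.1 -60. ]
mv (519.8, -176, 235, -60) [0.3014 0.3406 0.0026] [-0.3  0.   0. ]
```

Emit:
servo_tool(
  increments=[
    [0.1, 0.03, 0.033, 0, 0, 0, 0],
    [0.1, 0.06, 0.066, 0, 0, 0, 0],
    [0.1, 0.1, 0.11, 0, 0, 0, 0],
    [0.1, 0.14, 0.154, 0, 0, 0, 0],
    [0.1, 0.18, 0.2, 0, 0, 0, 0],
    [0.1, 0.22, 0.244, 0, 0, 0, 0],
    [0.1, 0.26, 0.288, 0, 0, 0, 0],
    [0.1, 0.29, 0.32, 0, 0, 0, 0],
    [0.1, 0.305, 0.336, 0, 0, 0, 0],
    [0.1, 0.305, 0.336, 0, 0, 0, 0],
    [0.1, 0.305, 0.336, 0, 0, 0, 0],
    [0.1, 0.305, 0.336, 0, 0, 0, 0],
  ],
)

```text
clock: 17.27
position: [525.1, -176.3, 236.3]
ee_rot: [0.866, -0.499, -0.0, 0.0]
contact_force: [0.6, -0.6, -0.3]
gripper_width: 21.8
grasp_force: 58.7
```

Emit:
servo_tool(
  increments=[
    [0.1, 0, 0, 0.03, 0, 0, 0],
    [0.1, 0, 0, 0.07, 0, 0, 0],
    [0.1, 0, 0, 0.1, 0, 0, 0],
    [0.1, 0, 0, 0.12, 0, 0, 0],
    [0.1, 0, 0, 0.12, 0, 0, 0],
    [0.1, 0, 0, 0.12, 0, 0, 0],
  ],
)

```text
clock: 18.02
position: [526.0, -176.9, 117.7]
ee_rot: [0.866, -0.499, 0.001, -0.0]
contact_force: [0.2, 0.6, -2.3]
gripper_width: 21.9
grasp_force: 58.7
```

```bash
python3 - <<'E'
from h import *
s=arm.read_state();print(s['clock'],s['position'])
c=cam('wrist'); save(c[0],'w7.png',1.2)
mv(525,-176.5,63.5,-60)
E
```

```text
18.025 [ 525.95606879 -176.86034036  117.70337868]
mv (525, -176.5, 63.5, -60) [-0.001   0.0007  0.0545] [-0.1 -0.1  0.1]
```

View pics/w7.png

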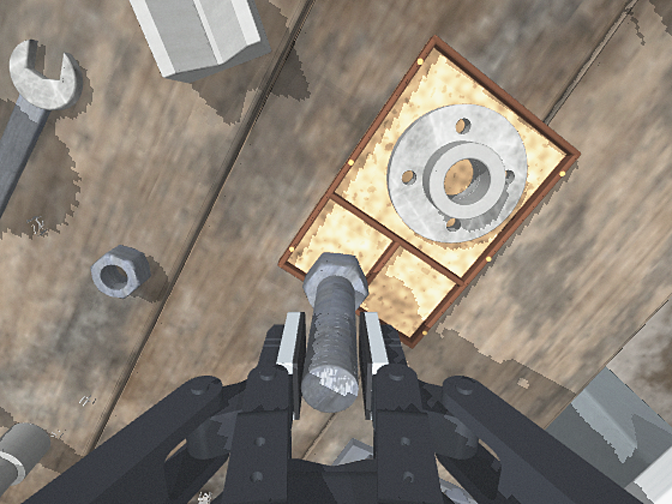

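The flange lies flat in the large bay, and the bolt hangs upright over the far small bay. I'm lowering the bolt.

Emit:
servo_tool(
  increments=[
    [0.1, -0.001, 0, 0.025, 0, 0, 0],
    [0.1, -0.001, 0, 0.045, 0, 0, 0],
    [0.1, -0.001, 0, 0.052, 0, 0, 0],
    [0.1, -0.001, 0, 0.053, 0, 0, 0],
    [0.1, -0.001, 0, 0.054, 0, 0, 0],
    [0.1, -0.001, 0, 0.0545, 0, 0, 0],
    [0.1, -0.001, 0, 0.0545, 0, 0, 0],
  ],
)

```text
clock: 18.95
position: [524.9, -176.3, 62.8]
ee_rot: [0.866, -0.5, 0.001, -0.0]
contact_force: [-0.8, 0.1, -0.2]
gripper_width: 22.3
grasp_force: 58.8
```

Emit:
servo_tool(
  increments=[
    [0.1, 0, 0, 0.0005, 0, 0, 0],
    [0.6, 0, 0, 0.0005, 0, 0, 0],
    [0.6, 0, 0, 0.0005, 0, 0, 0],
    [0.6, 0, 0, 0.0005, 0, 0, 0],
    [0.6, 0, 0, -0.01, 0, 0, 0],
    [0.6, 0, 0, -0.03, 0, 0, 0],
    [1, 0, 0, -0.08, 0, 0, 0],
    [1, 0, 0, -0.14, 0, 0, 0],
    [1, 0, 0, -0.14, 0, 0, 0],
  ],
)

```text
clock: 20.08
position: [527.7, -176.9, 208.9]
ee_rot: [0.866, -0.499, 0.006, -0.002]
contact_force: [0.2, 0.1, -0.2]
gripper_width: 85.1
grasp_force: 0.0
```

Emit:
servo_tool(
  increments=[
    [1, -0.019, -0.147, 0, 0, 0, -60],
    [1, -0.019, -0.147, 0, 0, 0, -60],
    [1, -0.019, -0.147, 0, 0, 0, -60],
    [1, -0.019, -0.147, 0.06, 0, 0, -60],
    [1, -0.019, -0.147, 0.06, 0, 0, -60],
    [1, -0.019, -0.147, 0.06, 0, 0, -60],
    [1, -0.019, -0.147, 0.06, 0, 0, -60],
    [1, -0.019, -0.147, 0.06, 0, 0, -60],
  ],
)

```text
clock: 21.08
position: [642.1, -86.3, 142.3]
ee_rot: [1.0, -0.001, -0.0, -0.0]
contact_force: [0.8, -0.4, -0.0]
gripper_width: 85.4
grasp_force: 0.0
```

```bash
python3 - <<'E'
from h import *
s=arm.read_state();print(s['clock'],s['position'])
c=cam('wrist'); save(c[0][60:340,100:460],'w8.png',2.2)
r=arm.spot_point('wrist','nut')
print([(round(d['p'],2),np.round(d['centre']),ray(c,d['centre'],0).round(1)) for d in r[:4]])
print(proj(c,(525,-176,5)),proj(c,(525,-176,98)))
E
```

```text
21.075 [642.07323697 -86.26660427 142.25020402]
[(0.64, array([279., 193.]), array([643.8, -87.2]))]
[366.73536409 307.31585666] [398.95689267 384.11015061]
```

View pics/w8.png

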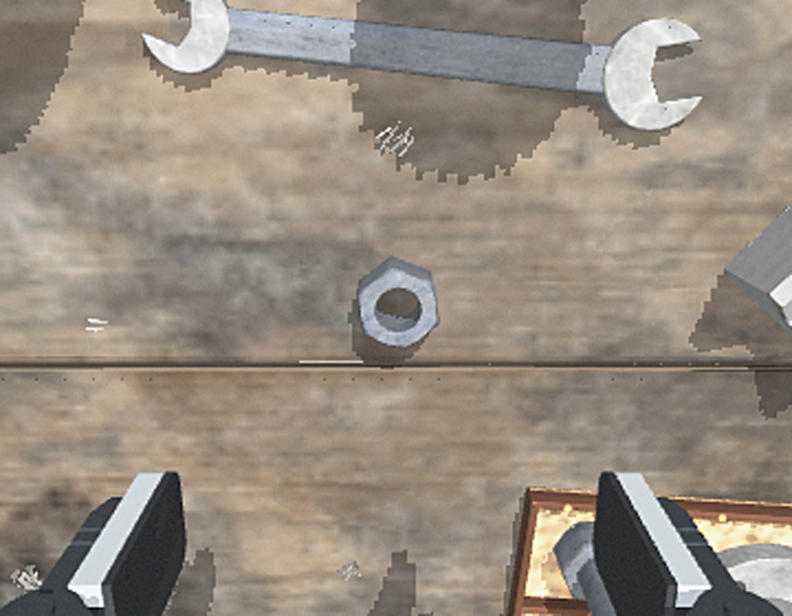

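The nut's top centre is at about (281, 200), with its flats facing left and right and turned about 6°. The bolt stands in its bay at lower right.

```bash
python3 - <<'E'
from h import *
c=cam('wrist')
print(ray(c,(281.4,200),20))
for a in [(395,268),(433,283),(438,315),(402,347),(364,335),(358,290)]:print(ray(c,(100+a[0]/2.2,60+a[1]/2.2),20).round(1))
mv(644,-88.5,8.5,6)
E
```

```text
[643.21723462 -89.47273329]
[659.1 -87.9]
[ 653.2 -102.3]
[ 640.4 -104.5]
[627.2 -90.7]
[632.2 -75.8]
[650.4 -73.7]
mv (644, -88.5, 8.5, 6) [0.0018 0.0022 0.1339] [-0. -0. -6.]
```

Emit:
servo_tool(
  increments=[
    [1, 0.001, 0.003, 0.04, 0, 0, -5],
    [1, 0.001, 0.003, 0.08, 0, 0, -5],
    [1, 0.001, 0.003, 0.12, 0, 0, -5],
    [1, 0.001, 0.003, 0.134, 0, 0, -5],
    [1, 0.001, 0.003, 0.134, 0, 0, -5],
    [0.2, 0.001, 0.003, 0.134, 0, 0, -5],
    [0.2, 0.001, 0.003, 0.134, 0, 0, -5],
    [0.2, 0.001, 0.003, 0.134, 0, 0, -5],
    [0.2, 0.001, 0.003, 0.134, 0, 0, -5],
    [0.2, 0.001, 0.003, 0.134, 0, 0, -5],
    [0.2, 0.001, 0.003, 0.134, 0, 0, -5],
  ],
)

```text
clock: 22.6
position: [644.1, -89.2, 9.7]
ee_rot: [0.999, 0.044, 0.001, 0.0]
contact_force: [-1.4, 1.3, 6.2]
gripper_width: 27.8
grasp_force: 59.8
```

Emit:
servo_tool(
  increments=[
    [0.2, 0, 0, -0.01, 0, 0, 0],
    [0.2, 0, 0, -0.03, 0, 0, 0],
    [0.2, 0, 0, -0.08, 0, 0, 0],
    [0.2, 0, 0, -0.13, 0, 0, 0],
    [0.2, 0, 0, -0.18, 0, 0, 0],
    [0.2, 0, 0, -0.18, 0, 0, 0],
    [0.2, 0, 0, -0.18, 0, 0, 0],
  ],
)

```text
clock: 23.48
position: [642.4, -89.1, 187.7]
ee_rot: [0.999, 0.044, -0.001, -0.0]
contact_force: [-0.5, -0.4, -1.1]
gripper_width: 27.5
grasp_force: 59.3
```

```bash
python3 - <<'E'
from h import *
c=cam('wrist'); save(c[0],'w9.png',1.2)
mv(461.5,-171.7,190,-4.4)
E
```

```text
mv (461.5, -171.7, 190, -4.4) [-0.1871  0.0664 -0.0027] [-0.   0.2  9.4]
```

View pics/w9.png

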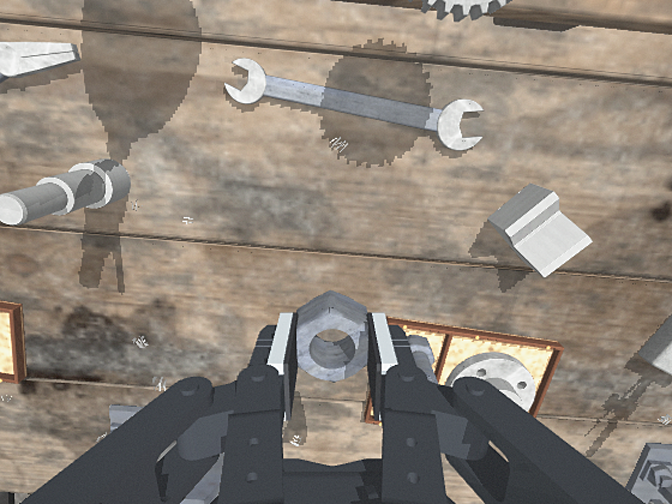

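The nut is held level. I'm carrying it over the near small bay at a height above the bolt.

Emit:
servo_tool(
  increments=[
    [0.2, -0.03, 0.011, 0, 0, 0, 4],
    [0.2, -0.07, 0.025, 0, 0, 0, 9.4],
    [0.2, -0.11, 0.039, 0, 0, 0, 9.4],
    [0.2, -0.15, 0.053, 0, 0, 0, 9.4],
    [0.2, -0.18, 0.064, 0, 0, 0, 9.4],
    [0.2, -0.187, 0.067, 0, 0, 0, 9.4],
    [0.2, -0.187, 0.067, 0, 0, 0, 9.4],
    [0.2, -0.187, 0.067, 0, 0, 0, 9.4],
    [0.2, -0.187, 0.067, 0, 0, 0, 9.4],
  ],
)

```text
clock: 24.65
position: [463.5, -172.1, 187.9]
ee_rot: [0.999, -0.038, -0.0, 0.0]
contact_force: [-0.4, 0.2, 0.5]
gripper_width: 27.8
grasp_force: 59.3
```

```bash
python3 - <<'E'
from h import *
s=arm.read_state();print(s['clock'],s['position'],s['joints'].round(2))
mv(461.5,-171.7,14.5,-4.4)
c=cam('wrist'); save(c[0],'w10.png',1.2)
E
```

```text
24.65 [ 463.51660653 -172.0877447   187.85812074] [-0.03  0.2  -0.37  0.   -1.    1.52]
mv (461.5, -171.7, 14.5, -4.4) [-0.002  -0.0002  0.1734] [0.  0.  0.1]
```

View pics/w10.png

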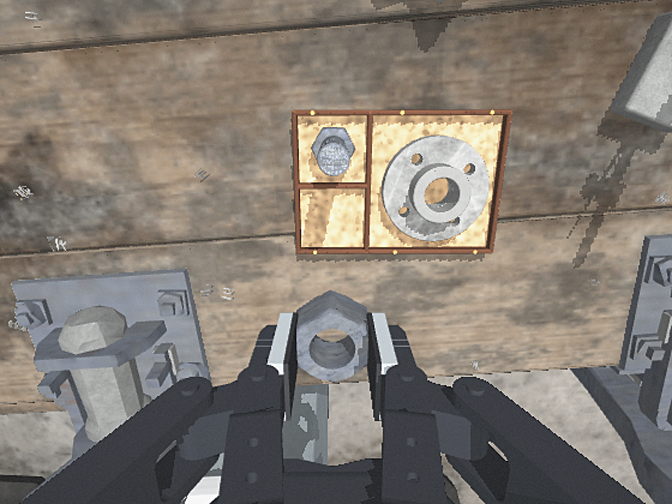

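Emit:
servo_tool(
  increments=[
    [0.2, -0.002, 0, 0.04, 0, 0, 0],
    [0.2, -0.002, 0, 0.08, 0, 0, 0],
    [0.2, -0.002, 0, 0.12, 0, 0, 0],
    [0.2, -0.002, 0, 0.145, 0, 0, 0],
    [0.2, -0.002, 0, 0.16, 0, 0, 0],
    [0.2, -0.002, 0, 0.168, 0, 0, 0],
    [0.2, -0.002, 0, 0.171, 0, 0, 0],
    [0.2, -0.002, 0, 0.171, 0, 0, 0],
  ],
)

```text
clock: 25.7
position: [461.2, -172.3, 17.6]
ee_rot: [0.999, -0.038, 0.0, 0.0]
contact_force: [0.4, 0.4, -0.6]
gripper_width: 27.5
grasp_force: 59.3
```

Emit:
servo_tool(
  increments=[
    [0.2, 0, 0, 0.0015, 0, 0, 0],
    [0.2, 0, 0, 0.003, 0, 0, 0],
    [0.2, 0, 0, 0.003, 0, 0, 0],
    [0.2, 0, 0, 0.003, 0, 0, 0],
  ],
)

```text
clock: 26.2
position: [461.1, -172.3, 14.7]
ee_rot: [0.999, -0.038, 0.0, 0.0]
contact_force: [-0.5, 0.8, 4.3]
gripper_width: 27.5
grasp_force: 59.7
```

Emit:
servo_tool(
  increments=[
    [0.5, 0, 0, 0, 0, 0, 0],
    [0.5, 0, 0, 0, 0, 0, 0],
    [0.5, 0, 0, 0, 0, 0, 0],
    [0.5, 0, 0, -0.01, 0, 0, 0],
    [0.5, 0, 0, -0.04, 0, 0, 0],
    [0.5, 0, 0, -0.1, 0, 0, 0],
    [1, 0, 0, -0.16, 0, 0, 0],
    [1, 0, 0, -0.22, 0, 0, 0],
    [1, 0, 0, -0.25, 0, 0, 0],
    [1, 0, 0, -0.25, 0, 0, 0],
  ],
)

```text
clock: 27.45
position: [461.9, -172.4, 267.8]
ee_rot: [0.999, -0.038, 0.004, 0.0]
contact_force: [0.2, 0.8, -0.5]
gripper_width: 85.4
grasp_force: 0.0
```

```bash
python3 - <<'E'
from h import *
s=arm.read_state();print(s['clock'],s['position'])
c=cam('wrist')
for t in ['nut','bolt','flange','v_block']:
    r=arm.spot_point('wrist',t)
    print(t,[(round(d['p'],2),np.round(d['centre']),ray(c,d['centre'],5).round(1)) for d in r[:4]])
mv(670,-257,180,0)
E
```

```text
27.45 [ 461.85931474 -172.44519522  267.82519062]
nut [(0.94, array([274., 170.]), array([ 459.7, -167.1]))]
bolt [(0.71, array([279., 119.]), array([ 521.2, -178.5]))]
flange [(0.82, array([345., 143.]), array([ 486.4, -256.7])), (0.16, array([17.,  9.]), array([657.5,  96.7]))]
v_block [(0.56, array([274., 167.]), array([ 464. , -168.5]))]
mv (670, -257, 180, 0) [0.2161 0.0686 0.0821] [-0.   0.2 -4.4]
```

Emit:
servo_tool(
  increments=[
    [1, 0.199, 0.07, 0.088, 0, 0, 34.6],
    [1, 0.199, 0.07, 0.088, 0, 0, 34.6],
    [1, 0.199, 0.07, 0.088, 0, 0, 34.6],
    [1, 0.199, 0.07, 0.088, 0, 0, 34.6],
    [1, 0.199, 0.07, 0.088, 0, 0, 34.6],
    [1, 0.199, 0.07, 0.088, 0, 0, 34.6],
    [1, 0.199, 0.07, 0.088, 0, 0, 34.6],
    [1, 0.199, 0.07, 0.088, 0, 0, 34.6],
  ],
)

```text
clock: 28.7
position: [653.6, -256.9, 177.7]
ee_rot: [0.943, -0.333, 0.001, -0.0]
contact_force: [-0.3, -0.1, 1.2]
gripper_width: 85.5
grasp_force: 0.0
```

```bash
python3 - <<'E'
from h import *
s=arm.read_state();print(s['clock'],s['position'])
c=cam('wrist'); save(c[0][60:340,100:460],'w11.png',2.2)
r=arm.spot_point('wrist','v_block')
print([(round(d['p'],2),np.round(d['centre']),ray(c,d['centre'],0).round(1)) for d in r[:4]])
E
```

```text
28.7 [ 653.59746657 -256.91393665  177.69657484]
[(0.84, array([277., 185.]), array([ 652.9, -254.9]))]
```

View pics/w11.png

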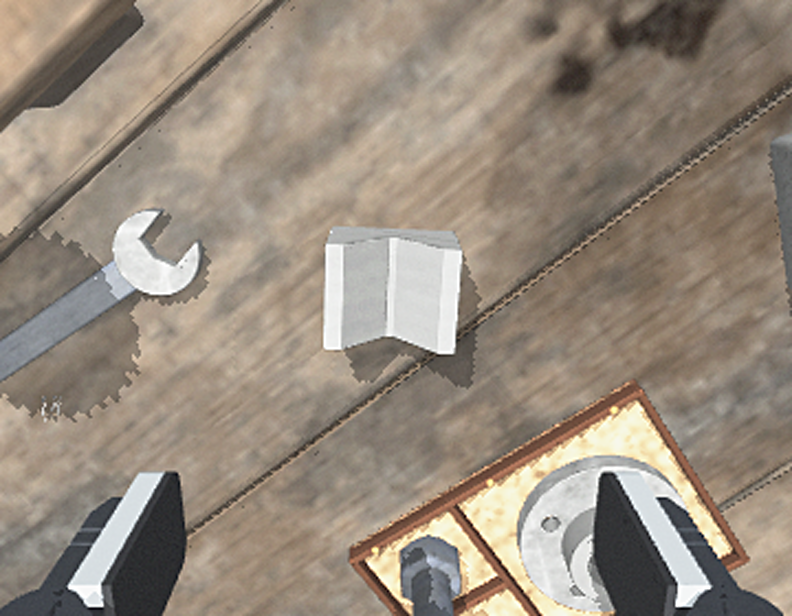

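```bash
python3 - <<'E'
from h import *
c=cam('wrist')
P=np.array([ray(c,(100+a[0]/2.2,60+a[1]/2.2),38) for a in [(327,244),(462,250),(455,354),(324,350)]]);print(P.round(1),P.mean(0))
e=P[1]+P[2]-P[0]-P[3];f=P[0]+P[1]-P[2]-P[3]
print(np.linalg.norm(e)/2,np.linalg.norm(f)/2,np.degrees(np.arctan2(e[1],e[0]))+90,np.degrees(np.arctan2(f[1],f[0])))
m=P.mean(0);mv(m[0],m[1],10,-41)
E
```

```text
[[ 686.9 -250.2]
 [ 651.2 -290.6]
 [ 617.5 -261.5]
 [ 653.4 -219.9]] [ 652.26077786 -255.55538686]
54.36868004962806 44.87917469590817 -41.11340032777602 -41.46001015205823
mv (np.float64(652.2607778564363), np.float64(-255.5553868613442), 10, -41) [-2.200e-03 -1.000e-04  1.672e-01] [-0.  -0.1  2.1]
```

The V-block is square to the gripper, centred at (279, 196), with its groove along tool x. I'm descending to grip the side faces.

Emit:
servo_tool(
  increments=[
    [1, -0.002, 0, 0.05, 0, 0, 2.1],
    [1, -0.002, 0, 0.1, 0, 0, 2.1],
    [1, -0.002, 0, 0.14, 0, 0, 2.1],
    [1, -0.002, 0, 0.16, 0, 0, 2.1],
    [1, -0.002, 0, 0.167, 0, 0, 2.1],
    [1, -0.002, 0, 0.167, 0, 0, 2.1],
    [0.4, -0.002, 0, 0.167, 0, 0, 2.1],
    [0.4, -0.002, 0, 0.167, 0, 0, 2.1],
    [0.4, -0.002, 0, 0.167, 0, 0, 2.1],
    [0.4, -0.002, 0, 0.167, 0, 0, 2.1],
    [0.4, -0.002, 0, 0.167, 0, 0, 2.1],
  ],
)

```text
clock: 30.22
position: [653.4, -256.4, 11.3]
ee_rot: [0.937, -0.351, 0.002, 0.0]
contact_force: [-1.0, -0.5, 4.7]
gripper_width: 54.1
grasp_force: 67.7
```

Emit:
servo_tool(
  increments=[
    [0.4, 0, 0, -0.01, 0, 0, 0],
    [0.4, 0, 0, -0.04, 0, 0, 0],
    [0.4, 0, 0, -0.09, 0, 0, 0],
    [0.4, 0, 0, -0.14, 0, 0, 0],
    [0.4, 0, 0, -0.19, 0, 0, 0],
    [0.4, 0, 0, -0.2, 0, 0, 0],
    [0.4, 0, 0, -0.2, 0, 0, 0],
  ],
)

```text
clock: 31.1
position: [651.4, -255.3, 207.7]
ee_rot: [0.936, -0.351, -0.001, -0.001]
contact_force: [0.5, -0.9, -5.8]
gripper_width: 54.2
grasp_force: 66.6
```

```bash
python3 - <<'E'
from h import *
c=cam('wrist'); save(c[0],'w12.png',1.2)
# two-bay tray centre (506,272), u dir -95.4
a=np.radians(-95.4);u=np.array([np.cos(a),np.sin(a)])
b=np.array([506,272]);print(b-32*u,b+44*u, arm.read_state()['joints'].round(2))
t=b-32*u
mv(t[0],t[1],215,-5.4)
E
```

```text
[509.01146603 303.85798287] [501.85923421 228.19527356] [-0.14  0.53  0.18 -0.   -1.23  1.  ]
mv (np.float64(509.01146602619247), np.float64(303.8579828672986), 215, -5.4) [-0.4744 -0.328  -0.0068] [ -0.    0.3 -35.7]
```

View pics/w12.png

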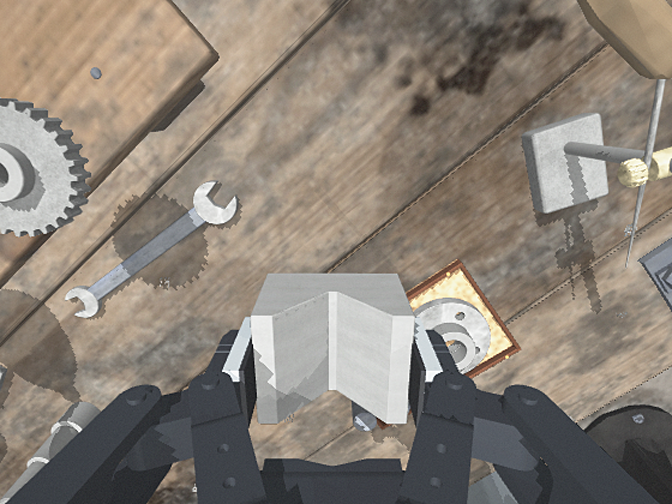

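The V-block is held with its V up. I'm carrying it over the larger bay of the two-bay tray.

Emit:
servo_tool(
  increments=[
    [0.4, -0.03, -0.021, 0, 0, 0, -6],
    [0.4, -0.07, -0.048, 0, 0, 0, -12],
    [0.4, -0.12, -0.083, 0, 0, 0, -18],
    [0.4, -0.17, -0.118, 0, 0, 0, -24],
    [0.4, -0.22, -0.152, 0, 0, 0, -30],
    [0.4, -0.27, -0.187, 0, 0, 0, -35.7],
    [0.4, -0.32, -0.221, 0, 0, 0, -35.7],
    [0.4, -0.37, -0.256, 0, 0, 0, -35.7],
    [0.4, -0.42, -0.29, 0, 0, 0, -35.7],
    [0.4, -0.46, -0.318, 0, 0, 0, -35.7],
    [0.4, -0.474, -0.328, 0, 0, 0, -35.7],
    [0.4, -0.474, -0.328, 0, 0, 0, -35.7],
  ],
)

```text
clock: 32.65
position: [509.2, 302.9, 206.7]
ee_rot: [0.999, -0.046, -0.002, 0.002]
contact_force: [0.3, -1.1, -5.8]
gripper_width: 53.7
grasp_force: 66.5
```

Emit:
servo_tool(
  increments=[
    [0.4, 0, 0, 0.04, 0, 0, 0],
    [0.4, 0, 0, 0.04, 0, 0, 0],
    [0.4, 0, 0, 0.04, 0, 0, 0],
    [0.4, 0, 0, 0.04, 0, 0, 0],
  ],
)

```text
clock: 33.15
position: [511.4, 302.8, 170.9]
ee_rot: [0.999, -0.047, 0.001, -0.001]
contact_force: [0.6, 0.9, -5.3]
gripper_width: 54.2
grasp_force: 66.5
```

```bash
python3 - <<'E'
from h import *
s=arm.read_state();print(s['clock'],s['position'],s['joints'].round(2))
c=cam('wrist'); save(c[0],'w13.png',1.2)
mv(509,304,17,-5.4)
E
```

```text
33.15 [511.41078703 302.79685562 170.86602615] [ 0.81  0.38 -0.16  0.   -1.03  0.67]
mv (509, 304, 17, -5.4) [-0.0026 -0.0007  0.1537] [-0.1 -0.1  0. ]
```

View pics/w13.png

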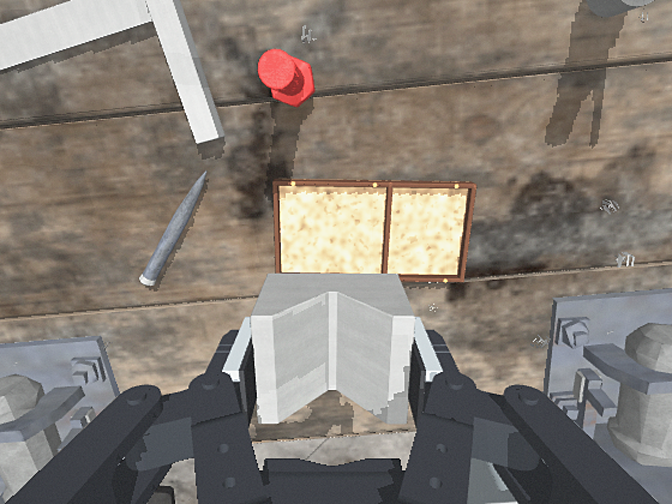

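The block hangs level, and the tray's larger bay lies beneath it (the bay spans columns 232–320).

Emit:
servo_tool(
  increments=[
    [0.4, -0.003, -0.001, 0.04, 0, 0, 0],
    [0.4, -0.003, -0.001, 0.08, 0, 0, 0],
    [0.4, -0.003, -0.001, 0.115, 0, 0, 0],
    [0.4, -0.003, -0.001, 0.138, 0, 0, 0],
    [0.4, -0.003, -0.001, 0.147, 0, 0, 0],
    [0.4, -0.003, -0.001, 0.151, 0, 0, 0],
    [0.4, -0.003, -0.001, 0.151, 0, 0, 0],
  ],
)

```text
clock: 34.08
position: [508.2, 304.5, 19.2]
ee_rot: [0.999, -0.047, 0.001, -0.001]
contact_force: [0.0, -0.3, -3.3]
gripper_width: 53.9
grasp_force: 66.4
```

Emit:
servo_tool(
  increments=[
    [0.4, 0, 0, 0.0015, 0, 0, 0],
    [0.4, 0, 0, 0.003, 0, 0, 0],
    [0.4, 0, 0, 0.003, 0, 0, 0],
    [0.4, 0, 0, 0.003, 0, 0, 0],
  ],
)

```text
clock: 34.58
position: [507.9, 304.4, 16.3]
ee_rot: [0.999, -0.047, 0.001, -0.0]
contact_force: [-2.9, 0.1, 4.2]
gripper_width: 54.0
grasp_force: 67.4
```

Emit:
servo_tool(
  increments=[
    [0.85, 0, 0, 0, 0, 0, 0],
    [0.85, 0, 0, 0, 0, 0, 0],
    [0.85, 0, 0, 0, 0, 0, 0],
    [1, 0, 0, -0.01, 0, 0, 0],
    [1, 0, 0, -0.04, 0, 0, 0],
    [1, 0, 0, -0.1, 0, 0, 0],
    [1, 0, 0, -0.16, 0, 0, 0],
    [1, 0, 0, -0.19, 0, 0, 0],
    [1, 0, 0, -0.19, 0, 0, 0],
  ],
)

```text
clock: 35.7
position: [508.7, 305.0, 209.4]
ee_rot: [0.999, -0.047, 0.003, -0.003]
contact_force: [-0.1, 0.8, 0.1]
gripper_width: 85.6
grasp_force: 0.0
```

Emit:
servo_tool(
  increments=[
    [1, 0.171, 0.189, 0, 0, 0, 69.6],
    [1, 0.171, 0.189, 0, 0, 0, 69.6],
    [1, 0.171, 0.189, 0, 0, 0, 69.6],
    [1, 0.171, 0.189, 0, 0, 0, 69.6],
    [1, 0.171, 0.189, 0.02, 0, 0, 69.6],
    [1, 0.171, 0.189, 0.03, 0, 0, 69.6],
    [1, 0.171, 0.189, 0.03, 0, 0, 69.6],
    [1, 0.171, 0.189, 0.03, 0, 0, 69.6],
    [1, 0.171, 0.189, 0.03, 0, 0, 69.6],
    [1, 0.171, 0.189, 0.03, 0, 0, 69.6],
  ],
)

```text
clock: 36.95
position: [660.0, 99.9, 175.2]
ee_rot: [0.794, -0.608, -0.0, 0.0]
contact_force: [-0.7, -0.0, -0.7]
gripper_width: 85.4
grasp_force: 0.0
```

```bash
python3 - <<'E'
from h import *
s=arm.read_state();print(s['clock'],s['position'],s['joints'].round(2))
c=cam('wrist')
r=arm.spot_point('wrist','shaft')
print([(round(d['p'],2),np.round(d['centre']),ray(c,d['centre'],0).round(1)) for d in r[:4]])
pt=proj(c,(661,100,110));print(pt)
g=cv2.medianBlur(cv2.cvtColor(c[0],cv2.COLOR_RGB2GRAY),3)
h=cv2.HoughCircles(g,cv2.HOUGH_GRADIENT,1.5,10,param1=120,param2=25,minRadius=8,maxRadius=25)
if h is not None:
  for x,y,rr in h[0]:
    if np.hypot(x-pt[0],y-pt[1])<40: print(x,y,rr,ray(c,(x,y),110).round(1))
mv(661,100,72,-75)
E
```

```text
36.95 [660.01119346  99.94439225 175.1848989 ] [ 0.39  0.5   0.04 -0.   -1.12 -0.13]
[(0.62, array([364., 351.]), array([505.1, 275.5])), (0.61, array([281., 183.]), array([656.8,  98.8]))]
[277.13293199 224.16069173]
278.25 191.25 18.95 [666.4  77.2]
278.25 222.75 12.2 [660.5  98.8]
276.75 204.75 13.85 [664.9  86.6]
mv (661, 100, 72, -75) [ 0.0002 -0.0009  0.1033] [-0.   0.   0.1]
```

Emit:
servo_tool(
  increments=[
    [1, 0.001, 0, 0.04, 0, 0, 0],
    [1, 0.001, 0, 0.08, 0, 0, 0],
    [1, 0.001, 0, 0.1, 0, 0, 0],
    [1, 0.001, 0, 0.103, 0, 0, 0],
    [1, 0.001, 0, 0.103, 0, 0, 0],
    [0.1, 0.001, 0, 0.103, 0, 0, 0],
    [0.1, 0.001, 0, 0.103, 0, 0, 0],
    [0.1, 0.001, 0, 0.103, 0, 0, 0],
    [0.1, 0.001, 0, 0.103, 0, 0, 0],
    [0.1, 0.001, 0, 0.103, 0, 0, 0],
    [0.1, 0.001, 0, 0.103, 0, 0, 0],
    [0.1, 0.001, 0, 0.103, 0, 0, 0],
  ],
)

```text
clock: 38.55
position: [660.4, 98.8, 73.0]
ee_rot: [0.794, -0.608, 0.0, 0.0]
contact_force: [-2.7, 0.5, 6.3]
gripper_width: 22.0
grasp_force: 58.7
```

Emit:
servo_tool(
  increments=[
    [0.1, 0, 0, -0.01, 0, 0, 0],
    [0.1, 0, 0, -0.03, 0, 0, 0],
    [0.1, 0, 0, -0.07, 0, 0, 0],
    [0.1, 0, 0, -0.12, 0, 0, 0],
    [0.1, 0, 0, -0.14, 0, 0, 0],
    [0.1, 0, 0, -0.14, 0, 0, 0],
    [0.1, 0, 0, -0.14, 0, 0, 0],
  ],
)

```text
clock: 39.42
position: [659.1, 98.7, 209.7]
ee_rot: [0.793, -0.609, -0.002, 0.001]
contact_force: [0.5, 0.3, -4.8]
gripper_width: 22.2
grasp_force: 58.8
```

```bash
python3 - <<'E'
from h import *
s=arm.read_state();print(s['clock'],s['position'],s['contact_force'])
mv(501.9,228.2,s['position'][2],-75)
c=cam('wrist'); save(c[0],'w14.png',1.2)
E
```

```text
39.425 [659.13650507  98.73953577 209.73522461] [ 0.53950707  0.3379604  -4.81762149]
mv (501.9, 228.2, np.float64(209.73522460615987), -75) [-0.1658  0.1184  0.0006] [0.2 0.  0. ]
```

View pics/w14.png

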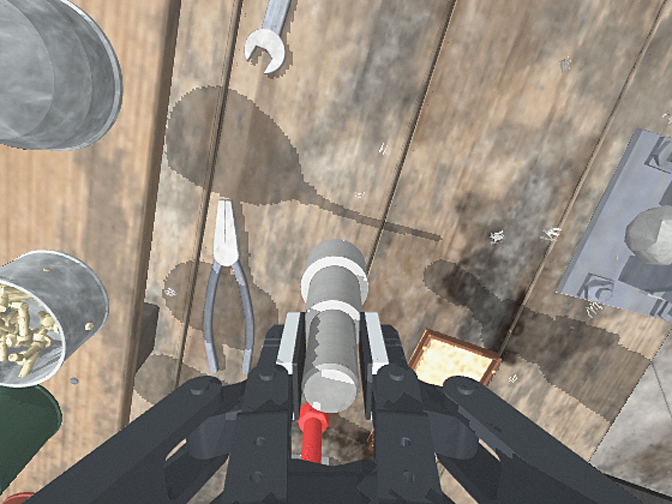

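The shaft is held upright and clear of the red look-alike. I've now viewed 16 pictures, two over the limit of 14, so I'm viewing no more and using numeric checks from here.

Emit:
servo_tool(
  increments=[
    [0.1, -0.03, 0.021, 0, 0, 0, 0],
    [0.1, -0.06, 0.043, 0, 0, 0, 0],
    [0.1, -0.1, 0.071, 0, 0, 0, 0],
    [0.1, -0.135, 0.096, 0, 0, 0, 0],
    [0.1, -0.158, 0.113, 0, 0, 0, 0],
    [0.1, -0.166, 0.118, 0, 0, 0, 0],
    [0.1, -0.166, 0.118, 0, 0, 0, 0],
    [0.1, -0.166, 0.118, 0, 0, 0, 0],
    [0.1, -0.166, 0.118, 0, 0, 0, 0],
  ],
)

```text
clock: 40.6
position: [503.9, 228.0, 211.9]
ee_rot: [0.793, -0.609, 0.0, 0.0]
contact_force: [0.7, -0.4, -4.0]
gripper_width: 22.2
grasp_force: 59.0
```

```bash
python3 - <<'E'
from h import *
s=arm.read_state();print(s['clock'],s['position'],s['contact_force'])
mv(501.9,228.2,78,-75)
E
```

```text
40.6 [503.91731355 227.95262307 211.87141399] [ 0.69435414 -0.37380821 -3.95784909]
mv (501.9, 228.2, 78, -75) [-0.0008  0.0018  0.1339] [ 0. -0. -0.]
```

Emit:
servo_tool(
  increments=[
    [0.1, -0.001, 0.002, 0.03, 0, 0, 0],
    [0.1, -0.001, 0.002, 0.065, 0, 0, 0],
    [0.1, -0.001, 0.002, 0.095, 0, 0, 0],
    [0.1, -0.001, 0.002, 0.117, 0, 0, 0],
    [0.1, -0.001, 0.002, 0.127, 0, 0, 0],
    [0.1, -0.001, 0.002, 0.131, 0, 0, 0],
    [0.1, -0.001, 0.002, 0.131, 0, 0, 0],
  ],
)

```text
clock: 41.48
position: [501.7, 229.2, 81.8]
ee_rot: [0.794, -0.609, 0.0, -0.001]
contact_force: [-0.2, -0.2, -3.4]
gripper_width: 22.1
grasp_force: 59.0
```

Emit:
servo_tool(
  increments=[
    [0.1, 0, 0, 0.002, 0, 0, 0],
    [0.1, 0, 0, 0.003, 0, 0, 0],
    [0.1, 0, 0, 0.004, 0, 0, 0],
    [0.1, 0, 0, 0.004, 0, 0, 0],
    [0.1, 0, 0, 0.004, 0, 0, 0],
  ],
)

```text
clock: 42.1
position: [501.4, 229.2, 78.0]
ee_rot: [0.794, -0.608, 0.0, -0.0]
contact_force: [-1.8, 0.2, 3.5]
gripper_width: 21.9
grasp_force: 60.0
```

On the floor. I'm releasing the shaft, rising and checking.

Emit:
servo_tool(
  increments=[
    [0.6, 0, 0, 0, 0, 0, 0],
    [0.6, 0, 0, 0, 0, 0, 0],
    [0.6, 0, 0, 0, 0, 0, 0],
    [0.7, 0, 0, -0.01, 0, 0, 0],
    [0.7, 0, 0, -0.03, 0, 0, 0],
    [1, 0, 0, -0.08, 0, 0, 0],
    [1, 0, 0, -0.14, 0, 0, 0],
    [1, 0, 0, -0.2, 0, 0, 0],
    [1, 0, 0, -0.2, 0, 0, 0],
    [1, 0, 0, -0.2, 0, 0, 0],
  ],
)

```text
clock: 43.35
position: [500.7, 228.9, 277.5]
ee_rot: [0.793, -0.609, -0.0, -0.0]
contact_force: [-0.3, -1.5, -0.2]
gripper_width: 85.3
grasp_force: 0.0
```

```bash
python3 - <<'E'
from h import *
s=arm.read_state();print(s['clock'],s['position'],s['contact_force'])
for n in ['wrist','scene','top']:
  c=cam(n)
  for t in T:
    r=arm.spot_point(n,t)
    z=0 if 'tray' in t or 'gauge' in t else 5
    print(n,t,[(round(d['p'],2),ray(c,d['centre'],z).round(1)) for d in r[:3]])
  if n=='wrist':
    g=cv2.medianBlur(cv2.cvtColor(c[0],cv2.COLOR_RGB2GRAY),3)
    h=cv2.HoughCircles(g,cv2.HOUGH_GRADIENT,1.5,10,param1=120,param2=25,minRadius=6,maxRadius=20)
    pt=proj(c,(501.5,229,115));print('shaft top',pt,[(v.round(1),ray(c,v[:2],115).round(1)) for v in (h[0] if h is not None else []) if np.hypot(*(v[:2]-pt))<25])
E
```

```text
43.35 [500.70640669 228.8927184  277.47334857] [-0.25347372 -1.50024485 -0.22684779]
wrist flange []
wrist bolt [(0.71, array([620.5, 319.5]))]
wrist nut []
wrist shaft [(0.87, array([504.4, 230.1]))]
wrist v_block [(0.73, array([507. , 306.4]))]
wrist three_bay_tray []
wrist two_bay_tray [(0.55, array([503.5, 274. ]))]
wrist surface_gauge [(0.53, array([507.2, 301.8]))]
shaft top [277.30965842 186.20374054] [(array([278.2, 162.8,  12.5], dtype=float32), array([506.6, 206.8])), (array([297.8, 176.2,  14.1], dtype=float32), array([485.3, 214.5])), (array([278.2, 177.8,   9. ], dtype=float32), array([502.8, 220.7]))]
scene flange [(0.62, array([494.4, 223.2]))]
scene bolt [(0.61, array([ 524.5, -165.7])), (0.5, array([620.4, 312.9]))]
scene nut [(0.55, array([ 456.6, -176.2]))]
scene shaft [(0.82, array([488.9, 222.1]))]
scene v_block [(0.62, array([498.8, 285.5]))]
scene three_bay_tray [(0.6, array([ 483.4, -230.4]))]
scene two_bay_tray [(0.93, array([492.4, 269.7]))]
scene surface_gauge [(0.73, array([506. , 240.6]))]
top flange [(0.68, array([ 476.5, -255.2]))]
top bolt [(0.55, array([ 526.7, -171.4])), (0.44, array([615. , 311.9]))]
top nut [(0.53, array([ 467.4, -167.6]))]
top shaft [(0.68, array([502.2, 221.9]))]
top v_block [(0.62, array([503.1, 308.8]))]
top three_bay_tray [(0.76, array([ 491.5, -214.9]))]
top two_bay_tray [(0.56, array([501.2, 276.3]))]
top surface_gauge [(0.71, array([ 558.2, -430.8]))]
```

```bash
python3 -c "
from h import *
print(arm.job_done())"
```

```text
the job is handed in; nothing more can be done
None
```

Both kits are made up and handed in at about 44 s, with all five parts in their bays and the surface gauge untouched. The final check was by detector positions only, because I had already viewed 16 pictures, two over the limit of 14.

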